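Press a label holder home on the shelf lip

ROBOT

A 6-joint arm with a two-finger parallel gripper is mounted at the origin on the work surface. World frame = base frame: x ahead of the robot, y to its left, z up, the work surface at z = 0. Lengths are in m, angles in rad, forces in N, time in s.
With the tool pointing down it reaches from about 0.25 to 0.725 m from the base axis. Payload 4 kg.
Tool frame: the origin (TCP) lies on the centre line of the jaws, within the pads' length; the fingertips stand 17 mm ahead of it and the grasp point (between the pads) lies 2 mm behind it; z points along the fingers, y is the line along which they close (so a half turn about z gives the same grasp; the last joint's range is limited). The gripper opens to 85 mm and grips with 20 to 120 N. Pads are 22 mm wide; open, the fingers measure 114 mm over their backs; the gripper's body (76 mm by 85 mm) begins 54 mm behind the grasp point. The pads swing forward as they close: fully open they stand 13 mm farther back than shut.
Start: joints at [-1.13, 0.241, 0.005, 1.335, 0, 1.571], TCP at [0.213, -0.452, 0.248] pointing down, gripper open.
Joint ranges: [-2.72, 2.72], [-1.05, 1.87], [-1.09, 1.28], [-1.99, 2.15], [-1.42, 1.44], [-3.14, 3.14]. Speed limits (rad/s): [2.79, 2.79, 3.14, 3.14, 3.14, 3.14].

INTERFACE

Orientations are given as a unit quaternion [x, y, z, w].
In Python, from workcell import bot, camera, get_calibration gives the robot as it stands.
- The arm moves only by the tool apply_moves, never from a script. Its argument "steps" is a list of rows, each a list of 3 entries, a list of its own where there are three numbers: the shift along the tool's x, y, z as a fraction of full scale, then the turn, a rotation vector about the tool's x, y, z as a fraction of full scale, then the opening, from 0 (shut) to 1 (fully open). A call has exactly 8 rows; each row shifts and turns the commanded pose from where the row before left it, along the tool's axes as they then stand; what a row does not reach is not made up. Full scale, the value 1, is 20 cm for a shift and pi rad for a turn. A row lasts 1/12 s, in which the tool goes at most 41.7 mm and 7.16 degrees, less where a joint would pass 70% of its speed; a pose out of reach is approached as far as the arm can. A call with a number of a shift or a turn outside -1 to 1 is refused whole. A call with a gripper value outside its range is refused whole. The fingers move at their own pace and stop on an object; the grip force is fixed at half the most. Time passes only in rows, so rows that do not move let the fingers close, or fill a call up. It gives the time, the measured TCP pose, the force, the opening and the grip force at its end, in the units of the state.
- bot.get_obs(): the state, without advancing time (a new reading comes with each control period).
- camera(name): name is "scene" or "top" or "wrist"; returns (picture, depth): 480x640x3 uint8, red, green, blue; 480x640 float32, m along the optical axis (not along the pixel's ray), 0 where there is no reading.
- get_calibration(name): a dict with "fov_y" (degrees; the focal length in pixels is half the picture's height over the tangent of half this angle, whatever the lens; pixels are square), "cx", "cy" (the principal point, pixels), "rvec" (rotation vector, rad) and "tvec" (3), from world to camera coordinates, as OpenCV has them. Camera axes: x right, y down, z forward; pixel columns grow to the right and rows downward; lengths in m; the calibration is good to about 2 mm. A picture is of the moment at which its call begins: read the wrist's pose just before it. get_calibration takes no time and is no camera call; for the wrist camera it gives the pose at the moment of the call.
- bot.job_done(): hands the job in; it is judged then, once.
The state is a dict: "clock": time; "joint_pos": joint angles; "joint_vel": joint speeds; "tau": joint torques, N m; "eef_pos": TCP position; "tool_rot": TCP orientation; "ft_force": force on the tool from outside, world axes, zero at the start; "ft_torque": the same for the moment, N m; "grip_width": finger opening in m; "grasp_force": force on a finger pad.
Only numpy, scipy, OpenCV 4.12 (cv2) and the standard library are available. Lean on these libraries where they do the work, as an engineer would, in place of code of your own. Each camera call takes 0.05 s, during which the arm holds its last target. There are 200 camera calls.

TASK

Take the spare label holder off the rim of the white carton and hook it over the upturned front lip of the grey shelf, straight in front of the middle of the stack of hoops, long apron on your side of the lip and short tongue behind it. Feel it down until it is fully home and upright, then press it down firmly for three seconds so that its adhesive strip takes, and finish still holding it pressed; leave everything else where it is.

Things in the scene. Friction and masses are not known exactly. Their poses are not given: they have to be found in the camera images.
- holder: Label holder, 64 mm wide (its y), 40 to 85 g: a card frame above a downward-open aluminium channel. Origin: middle of the underside of the channel's roof, which rests on the edge it is hooked over; z up, +x to its back. The slot is 7 mm wide in x (3.5 mm each side of the origin), between apron (-x) and tongue (+x), each 2 mm thick. Loose; at the start hooked upright on the carton's front rim.
- carton: White open box, fixed, 220 mm (x) x 160 mm (y) x 90 mm high, walls 4 mm; origin: centre of its underside. Its front wall, at x -110 to -106 mm, carries the label holder.
- shelf: Low grey steel bench shelf, fixed, 240 mm deep (x) x 500 mm wide (y); origin: centre of its footprint at bench height; its front is its -x side, towards the robot. Deck top at z 105 mm. The front sheet is 4 mm thick, at x -120 to -116 mm, flat from z 75 mm up to the edge of the lip at z 135 mm, so the lip stands 30 mm above the deck, all along the front.
- lip_top (a point): Middle of the top edge of the shelf's front lip (shelf frame -118, 0, 135 mm); axes as the shelf's, y along the lip.
- hoops: Stack of three ring-shaped steel hoops (casting frames), 100 mm outside diameter, 52 mm high, open in the middle, loose, standing on the shelf's deck in one of three places left to right; its middle is 128 mm behind the lip. Origin: centre of its underside; axes parallel to the shelf's. The label belongs to this stack; leave it where it stands.
- apron_foot (a point): On the label holder: middle of the long apron's lower edge, on the face towards the slot (holder frame -3.5, 0, -26 mm). The apron is 26 mm deep; on the carton it hangs outside.
- tongue_foot (a point): On the label holder: middle of the short tongue's lower end, in line with its face towards the slot (holder frame 3.5, 0, -16.5 mm). The tongue is 16.5 mm deep, its last 4 mm flared outwards by 2 mm.
- boards: Stack of small wooden boards, about 110 x 85 x 60 mm high, loose on the shelf; leave alone. Origin: centre of its underside.
- tub: White lidded tub, 84 mm diameter, 95 mm high, loose on the shelf; leave alone. Origin: centre of its underside.
- tablet: Reddish clay relief tablet, 85 x 115 x 19 mm, lying loose on the bench; leave alone. Origin: centre of its underside.
- frame_mid (a point): Middle of the label holder's grey card frame, 26.5 mm above its origin. The frame is 8 mm thick (x), 64 mm wide (y) and runs from 3 to 50 mm above the origin: the place to grip, across the 8 mm. Below it lies the 3 mm roof.
There are look-alikes about, which are no part of the job. Of the things that look like the holder, the smallest one is meant.

How it is judged:
On the way, in this order (a step that is already met when the one before it is completed fails the run):
1. the label holder is off the carton, held clear above its rim (z of apron_foot in the frame of carton above 0.092 m and contact force between the fingers and holder above 1 N), for 0.1 s.
2. it is hooked over the lip in front of the hoops, fully home and pressed down, for two seconds (z of holder in the frame of lip_top between -0.004 and 0.0025 m and angle between holder's own z axis and vertical below 0.1 rad and x of apron_foot in the frame of lip_top below 0 m and x of tongue_foot in the frame of lip_top above 0 m and y of holder in the frame of hoops between -0.025 and 0.025 m and contact force between holder and shelf above 4 N and contact force between the fingers and holder above 2 N), for 2 s.
At the end, for the whole second after the job is handed in: Holder over the shelf lip: roof within 2.5 mm of its edge, upright to 0.1 rad, apron before and tongue behind it, centred on the hoops within 25 mm along the lip; gripper still pressing it on the shelf with over 4 N; hoops, boards, tub and tablet within 15 mm of where they were (all of step 2 and distance of each of boards, tub, tablet, hoops from where it was at the start of the episode below 0.015 m); the arm keeps its last pose, push and grip.
It fails at once if the hoops, boards, tub or tablet are pushed out of place (over 15 mm) (distance of any of hoops, boards, tub, tablet from where it was at the start of the episode above 0.015 m).
It also fails if it takes over 51 s, if anything falls off the work surface, if the arm or the gripper's body presses on something with over 40 N, if the wrist force passes 120 N, or if a joint passes its speed limit or range.

## Working session

There is one attempt and no reset: what is moved stays moved. The work goes in short steps, Python scripts to look and compute and a tool call to move; the robot and the scene stay as the last step left them, time stands still between calls to the robot, and variables do not carry over. Pictures are saved under pics/ and viewed, at most 10 in all, crops included, and the job is handed in when it is done.

Besides the shell and the picture viewer there is one more tool, called after "Emit:" by a JSON object that holds its "op" and its "data". apply_moves: Moves the arm, as the interface text tells. Its arguments: {"type":"object","properties":{"steps":{"type":"array"}},"required":["steps"]}

```bash
mkdir -p pics
cat > h.py <<'E'
import numpy as np,cv2
from workcell import bot,camera,get_calibration
def snap(n,f):
    c=get_calibration(n); im,d=camera(n); cv2.imwrite(f'pics/{f}.png',im[...,::-1]); np.savez(f'pics/{f}.npz',im=im,d=d,**{k:np.array(v) for k,v in c.items()}); return im,d,c
def cloud(f):
    z=np.load(f'pics/{f}.npz'); d=z['d'];F=240/np.tan(np.radians(float(z['fov_y']))/2)
    v,u=np.mgrid[:480,:640]; P=np.stack([(u-z['cx'])/F*d,(v-z['cy'])/F*d,d],-1)
    R=cv2.Rodrigues(z['rvec'])[0]; W=(P-z['tvec'].ravel())@R; W[d==0]=np.nan; return z['im'],W
E
python3 - <<'E'
from h import *
for n in('scene','top'): 
    im,d,c=snap(n,n+'0'); print(n,c,(d>0).mean())
print(bot.get_obs())
E
```

```text
scene {'fov_y': 50.66259294595787, 'cx': 317.5368223265359, 'cy': 246.16937322379547, 'rvec': array([ 1.78018229,  1.87597805, -0.65418766]), 'tvec': array([ 0.01628307, -0.31540805,  1.43698889])} 0.9959244791666667
top {'fov_y': 46.401775416473065, 'cx': 321.21494322307154, 'cy': 234.1228176540048, 'rvec': array([ 2.15328648, -2.10731918,  0.19154936]), 'tvec': array([-0.02024941,  0.50104   ,  1.08342213])} 0.9960188802083333
{'clock': 0.1, 'joint_pos': array([-1.12997039e+00,  2.41316533e-01,  3.88674601e-03,  1.33520552e+00,
       -1.30969521e-05,  1.57079254e+00]), 'joint_vel': array([-0.00040364, -0.00049129,  0.00122814, -0.00201266,  0.00067496,
       -0.0005154 ]), 'tau': array([-9.34191485e-04, -3.73138046e+01,  2.53009915e+01,  1.08195099e-02,
       -1.25458209e-04,  2.85338132e-06]), 'eef_pos': array([ 0.21311679, -0.45172847,  0.2475231 ]), 'tool_rot': array([ 9.75806417e-01,  2.18634379e-01, -2.07419194e-04, -8.95815181e-04]), 'ft_force': array([-0.17095393, -0.24936776,  0.22597511]), 'ft_torque': array([-0.03459288, -0.05911457, -0.01151829]), 'grasp_force': 0.0, 'grip_width': 0.08521164059171701}
```

View pics/scene0.png

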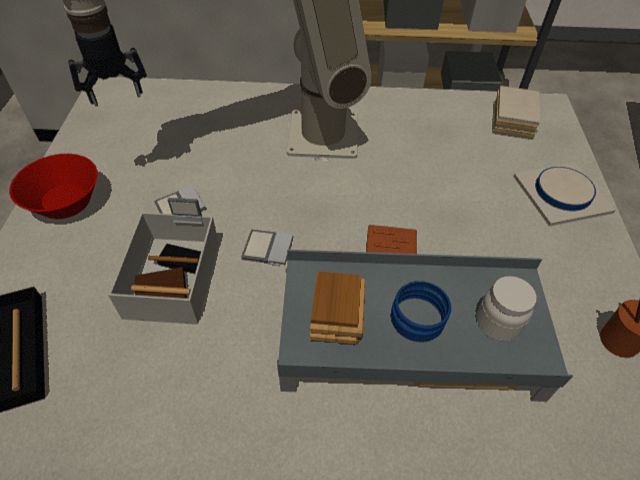

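View pics/top0.png

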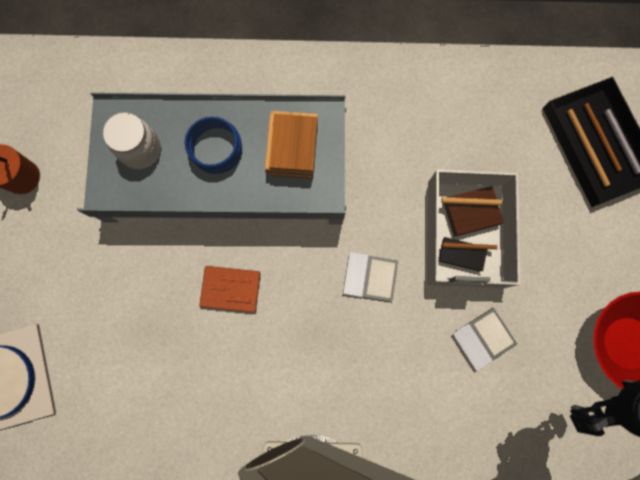

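The scene view shows the holder on the carton's front rim at about (185,208), and the top view shows it at about (468,279). The blue hoops are at (420,310) in scene and (213,145) in top. In top, the front lip runs from (82,211) to (345,213). The two flat frames lying on the bench are the look-alikes.

Run:
```python
from h import *
from h import cloud
np.set_printoptions(precision=4,suppress=True)
for f,box in(('top0',[160,300,420,530]),('scene0',[190,330,100,225])):
    im,W=cloud(f)
    hsv=cv2.cvtColor(im,cv2.COLOR_RGB2HSV)
    b=(hsv[...,0]>100)&(hsv[...,0]<125)&(hsv[...,1]>150)&(W[...,2]>.1)&(W[...,2]<.2)&(W[...,0]>.3)
    p=W[b]; print(f,'hoops n',len(p)); top=p[p[:,2]>.150]
    (c,r)=cv2.minEnclosingCircle(top[:,:2].astype(np.float32)); print(c,r,np.percentile(p[:,2],[2,50,98]))
    # carton/holder
    s=W[box[0]:box[1],box[2]:box[3]].reshape(-1,3); 
    hol=s[s[:,2]>.1]; print('holder',len(hol),hol.min(0),hol.max(0),np.median(hol,0)); 
    if len(hol)>10: print('pct',np.percentile(hol,[5,95],axis=0)); print(cv2.minAreaRect(hol[:,:2].astype(np.float32)))
    rim=s[(s[:,2]>.083)&(s[:,2]<.095)]; print('rim',len(rim),cv2.minAreaRect(rim[:,:2].astype(np.float32)))
    # lip
    l=W.reshape(-1,3); l=l[(l[:,2]>.129)&(l[:,2]<.141)&(l[:,0]>.3)&(l[:,0]<.42)&(l[:,1]>-.12)]
    print('lip',len(l),cv2.minAreaRect(l[:,:2].astype(np.float32)),np.median(l,0),l.min(0),l.max(0)); 
    print('fit x=a*y+b',np.polyfit(l[:,1],l[:,0],1))
```

```text
top0 hoops n 390
(0.6512312889099121, 0.19873151183128357) 0.049145396798849106 [0.1307 0.1568 0.1612]
holder 260 [ 0.403  -0.3176  0.1009] [ 0.4127 -0.2531  0.1454] [ 0.4062 -0.2834  0.14  ]
pct [[ 0.4035 -0.3137  0.1073]
 [ 0.4116 -0.254   0.144 ]]
((0.40777456760406494, -0.28532230854034424), (0.0645027682185173, 0.008792372420430183), 89.0545654296875)
rim 1084 ((0.5143173336982727, -0.3116239309310913), (0.16206225752830505, 0.22490960359573364), 88.60624694824219)
  return _methods._mean(a, axis=axis, dtype=dtype,
  ret = um.true_divide(
Traceback (most recent call last):
ValueError: zero-size array to reduction operation minimum which has no identity
```

Run:
```python
from h import *
np.set_printoptions(precision=4,suppress=True)
for f,box in(('top0',[160,300,420,530]),('scene0',[190,330,100,225])):
    im,W=cloud(f)
    hsv=cv2.cvtColor(im,cv2.COLOR_RGB2HSV)
    b=(hsv[...,0]>100)&(hsv[...,0]<125)&(hsv[...,1]>150)&(W[...,2]>.1)&(W[...,2]<.2)&(W[...,0]>.3)
    p=W[b]; top=p[p[:,2]>.150]
    print(f,'hoops',cv2.minEnclosingCircle(top[:,:2].astype(np.float32)))
    s=W[box[0]:box[1],box[2]:box[3]].reshape(-1,3); 
    hol=s[(s[:,2]>.1)&(s[:,0]<.5)]; print('holder',len(hol),np.percentile(hol,[3,50,97],axis=0),cv2.minAreaRect(hol[:,:2].astype(np.float32)))
    rim=s[(s[:,2]>.085)&(s[:,2]<.095)]; print('rim',cv2.minAreaRect(rim[:,:2].astype(np.float32)))
    l=W.reshape(-1,3); l=l[(l[:,2]>.122)&(l[:,2]<.143)&(l[:,0]>.47)&(l[:,0]<.57)&(l[:,1]>-.08)&(l[:,1]<.5)]
    print('lip',len(l),cv2.minAreaRect(l[:,:2].astype(np.float32)),np.percentile(l,[2,50,98],axis=0)); 
    print('fit x=a*y+b',np.polyfit(l[:,1],l[:,0],1))
```

```text
top0 hoops ((0.6512312889099121, 0.19873151183128357), 0.049145396798849106)
holder 260 [[ 0.4033 -0.3152  0.1038]
 [ 0.4062 -0.2834  0.14  ]
 [ 0.4121 -0.2538  0.1445]] ((0.40777456760406494, -0.28532230854034424), (0.0645027682185173, 0.008792372420430183), 89.0545654296875)
rim ((0.5143159031867981, -0.3116915225982666), (0.16194240748882294, 0.22490349411964417), 88.61163330078125)
lip 989 ((0.5251259803771973, 0.19688236713409424), (0.005792753305286169, 0.5000616908073425), 0.7305266857147217) [[ 0.5204 -0.0442  0.1228]
 [ 0.5244  0.193   0.1347]
 [ 0.5289  0.4341  0.1397]]
fit x=a*y+b [-0.0125  0.5268]
scene0 hoops ((0.654855489730835, 0.2000976949930191), 0.050507254898548126)
holder 464 [[ 0.4073 -0.3156  0.1016]
 [ 0.4137 -0.2842  0.125 ]
 [ 0.4165 -0.254   0.1417]] ((0.41135239601135254, -0.2855057120323181), (0.06562038511037827, 0.012457375414669514), 89.2597427368164)
rim ((0.5174643993377686, -0.31175947189331055), (0.16259360313415527, 0.22503648698329926), 88.90036010742188)
lip 1425 ((0.5268831253051758, 0.19710294902324677), (0.010450939647853374, 0.49998602271080017), 0.7960914373397827) [[ 0.523  -0.0428  0.1225]
 [ 0.528   0.1954  0.131 ]
 [ 0.5325  0.4363  0.137 ]]
fit x=a*y+b [-0.013   0.5305]
```

Emit:
{"op": "apply_moves", "data": {"steps": [[[0.178,-0.048,0],[0,0,0],1],[[0.178,-0.048,0],[0,0,0],1],[[0.178,-0.048,0],[0,0,0],1],[[0.178,-0.048,0],[0,0,0],1],[[0.178,-0.048,0],[0,0,0],1],[[0.178,-0.048,0],[0,0,0],1],[[0.178,-0.048,0],[0,0,0],1],[[0,0,0],[0,0,-0.039],1]]}}

```text
clock: 0.77
eef_pos: [0.4141, -0.281, 0.2477]
tool_rot: [0.959, 0.282, 0.001, -0.001]
ft_force: [-0.3, 0.2, 0.7]
grip_width: 0.0854
grasp_force: 0.0
```

Emit:
{"op": "apply_moves", "data": {"steps": [[[0,0,0],[0,0,-0.039],1],[[0,0,0],[0,0,-0.039],1],[[0,0,0],[0,0,-0.039],1],[[0,0,0],[0,0,-0.039],1],[[0,0,0],[0,0,-0.039],1],[[0,0,0],[0,0,-0.039],1],[[0,0,0],[0,0,-0.039],1],[[0,0,0],[0,0,-0.039],1]]}}

```text
clock: 1.43
eef_pos: [0.4097, -0.2849, 0.2478]
tool_rot: [0.715, 0.7, -0.0, -0.001]
ft_force: [-0.8, -0.3, -0.1]
grip_width: 0.0855
grasp_force: 0.0
```

```bash
cat >> h.py <<'E'
from scipy.spatial.transform import Rotation as Ro
def st():
    o=bot.get_obs(); R=Ro.from_quat(o['tool_rot']).as_matrix()
    print('t',round(o['clock'],2),'p',o['eef_pos'],'yaw_y',np.degrees(np.arctan2(R[1,1],R[0,1])),'toolz',R[:,2],'F',o['ft_force'],'T',o['ft_torque'],'w',o['grip_width'],o['grasp_force'],'q',o['joint_pos']); return o,R
np.set_printoptions(precision=4,suppress=True)
E
python3 - <<'E'
from h import *
st(); im,d,c=snap('wrist','w0'); print(c)
E
```

```text
t 1.43 p [ 0.4097 -0.2849  0.2478] yaw_y -1.2171708909283228 toolz [-0.001   0.0008 -1.    ] F [-0.8278 -0.2852 -0.1164] T [-0.0207  0.0531  0.0124] w 0.08547822082889375 0.0 q [-0.6076  0.2399  0.0027  1.3349  0.      0.9845]
{'fov_y': 62.90395752723441, 'cx': 320.6487606726937, 'cy': 239.47161181020593, 'rvec': array([-2.8087,  0.0294,  0.0065]), 'tvec': array([-0.415 , -0.3035,  0.291 ])}
```

View pics/w0.png

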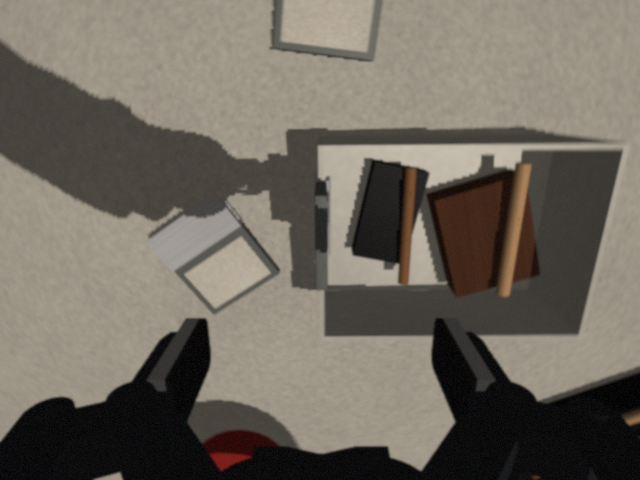

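The wrist view shows the holder edge-on as a dark strip, columns 315–330 and rows 178–290, on the carton's left (front) rim. It lies between the two fingers. Next I measure it by depth.

Run:
```python
from h import *
im,W=cloud('w0')
s=W[150:320,290:350].reshape(-1,3)
for a,b in((.098,.11),(.11,.125),(.125,.137),(.137,.15)):
    h=s[(s[:,2]>a)&(s[:,2]<b)]; 
    if len(h)>3: print(a,len(h),np.percentile(h,[3,50,97],axis=0).round(4).tolist(),cv2.minAreaRect(h[:,:2].astype(np.float32)))
r=W[130:300,300:640].reshape(-1,3);r=r[(r[:,2]>.086)&(r[:,2]<.094)]; print(len(r),r.min(0),r.max(0))
```

```text
0.098 44 [[0.4062, -0.2564, 0.0985], [0.4101, -0.2527, 0.1052], [0.414, -0.2525, 0.1097]] ((0.41098979115486145, -0.25383293628692627), (0.003987746313214302, 0.009319361299276352), 62.15989303588867)
0.11 55 [[0.4059, -0.2575, 0.1115], [0.4095, -0.2527, 0.119], [0.4135, -0.2525, 0.1248]] ((0.40979140996932983, -0.25503769516944885), (0.0051344530656933784, 0.00864027813076973), 89.33866882324219)
0.125 182 [[0.4044, -0.3096, 0.126], [0.4071, -0.2797, 0.1354], [0.4134, -0.2525, 0.1368]] ((0.40913620591163635, -0.28199502825737), (0.0592837780714035, 0.00867075752466917), 88.89739227294922)
0.137 1180 [[0.4055, -0.3139, 0.1389], [0.4093, -0.2816, 0.1401], [0.4133, -0.2538, 0.1413]] ((0.4094284474849701, -0.2844044864177704), (0.06372015178203583, 0.007554634474217892), 88.5372543334961)
3576 [ 0.4048 -0.3558  0.086 ] [ 0.6291 -0.2279  0.0939]
```

Emit:
{"op": "apply_moves", "data": {"steps": [[[0,0,0.13],[0,0,0],1],[[0,0,0.13],[0,0,0],1],[[0,0,0.13],[0,0,0],1],[[0,0,0.13],[0,0,0],1],[[0,0,0.09],[0,0,0],1],[[0,0,0.05],[0,0,0],1],[[0,0,0],[0,0,0],1],[[0,0,0],[0,0,0],1]]}}

```text
clock: 2.15
eef_pos: [0.41, -0.2851, 0.1163]
tool_rot: [0.717, 0.697, -0.0, -0.0]
ft_force: [-0.0, 0.7, 0.1]
grip_width: 0.0854
grasp_force: 0.0
```

Emit:
{"op": "apply_moves", "data": {"steps": [[[0,0,0],[0,0,0],0.5],[[0,0,0],[0,0,0],0.3],[[0,0,0],[0,0,0],0.2],[[0,0,0],[0,0,0],0.1],[[0,0,0],[0,0,0],0],[[0,0,0],[0,0,0],0],[[0,0,0],[0,0,0],0],[[0,0,0],[0,0,0],0]]}}

```text
clock: 2.82
eef_pos: [0.4103, -0.2853, 0.1167]
tool_rot: [0.717, 0.697, 0.0, 0.0]
ft_force: [0.5, -0.3, 3.0]
grip_width: 0.0072
grasp_force: 58.5
```

Run:
```python
from h import *
st()
```

```text
t 2.82 p [ 0.4103 -0.2853  0.1167] yaw_y -1.5639555678913841 toolz [ 0.0008 -0.0005 -1.    ] F [ 0.4855 -0.2819  3.0429] T [-0.0163  0.0216 -0.0207] w 0.007179312396250001 58.46796691417694 q [-0.6076  0.3383 -0.2226  1.009   0.0001  0.9905]
```

Emit:
{"op": "apply_moves", "data": {"steps": [[[0,0,-0.03],[0,0,0],0],[[0,0,-0.07],[0,0,0],0],[[0,0,-0.1],[0,0,0],0],[[0,0,-0.12],[0,0,0],0],[[0,0,-0.12],[0,0,0],0],[[0,0,-0.1],[0,0,0],0],[[0,0,-0.06],[0,0,0],0],[[0,0,-0.02],[0,0,0],0]]}}

```text
clock: 3.48
eef_pos: [0.4109, -0.2857, 0.243]
tool_rot: [0.717, 0.697, 0.0, 0.002]
ft_force: [-0.1, -0.2, -1.1]
grip_width: 0.0074
grasp_force: 58.4
```

Emit:
{"op": "apply_moves", "data": {"steps": [[[0.05,0.01,0],[0,0,0],0],[[0.1,0.02,0],[0,0,0],0],[[0.17,0.03,0],[0,0,0],0],[[0.18,0.04,0],[0,0,0],0],[[0.18,0.04,0],[0,0,0],0],[[0.18,0.04,0],[0,0,0],0],[[0.18,0.04,0],[0,0,0],0],[[0.18,0.04,0],[0,0,0],0]]}}

```text
clock: 4.15
eef_pos: [0.4676, -0.0402, 0.2388]
tool_rot: [0.717, 0.697, -0.001, -0.001]
ft_force: [0.3, 0.3, -0.9]
grip_width: 0.0075
grasp_force: 58.4
```

Emit:
{"op": "apply_moves", "data": {"steps": [[[0.18,0.04,0],[0,0,0],0],[[0.18,0.04,0],[0,0,0],0],[[0.18,0.04,0],[0,0,0],0],[[0.18,0.04,0],[0,0,0],0],[[0.18,0.04,0],[0,0,0],0],[[0.18,0.04,0],[0,0,0],0],[[0.1,0.02,0],[0,0,-0.006],0],[[0.05,0.01,0],[0,0,-0.006],0]]}}

```text
clock: 4.82
eef_pos: [0.5281, 0.2053, 0.2381]
tool_rot: [0.702, 0.713, -0.001, -0.001]
ft_force: [0.1, -0.0, -1.1]
grip_width: 0.0074
grasp_force: 58.4
```

Emit:
{"op": "apply_moves", "data": {"steps": [[[0,0,0],[0,0,0],0],[[0,0,0],[0,0,0],0],[[0,0,0],[0,0,0],0],[[0,0,0],[0,0,0],0],[[0,0,0],[0,0,0],0],[[0,0,0],[0,0,0],0],[[0,0,0],[0,0,0],0],[[0,0,0],[0,0,0],0]]}}

```text
clock: 5.48
eef_pos: [0.5293, 0.2013, 0.2405]
tool_rot: [0.704, 0.71, 0.0, 0.0]
ft_force: [-0.6, 0.0, -0.9]
grip_width: 0.0072
grasp_force: 58.4
```

Run:
```python
from h import *
st(); snap('wrist','w1'); snap('scene','s1')
```

```text
t 5.48 p [0.5293 0.2013 0.2405] yaw_y 0.5465256647941122 toolz [ 0.0003  0.0001 -1.    ] F [-0.6391  0.0438 -0.8879] T [0.0087 0.0341 0.0152] w 0.007248799031596128 58.444586992263794 q [ 0.3635  0.3761  0.173   1.3674 -0.      1.9248]
```

View pics/w1.png

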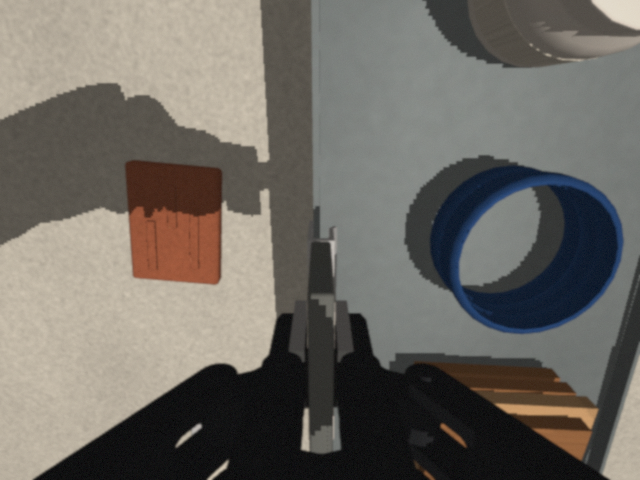

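The wrist view shows the holder gripped upright. Its channel end is at about (325,235), with the apron on the left (col 316) and the tongue on the right (col 334). The lip is the faint vertical line at col ~315, and the hoops are at (530,250).

Run:
```python
from h import *
im,W=cloud('w1')
l=W[:200,295:340].reshape(-1,3); l=l[(l[:,2]>.128)&(l[:,2]<.142)]
print('lip',len(l),np.percentile(l,[2,50,98],axis=0),np.polyfit(l[:,1],l[:,0],1))
for k in (l[l[:,1]<.33],): print(np.percentile(k,[2,50,98],axis=0))
s=W[195:330,300:350].reshape(-1,3)
for a in np.arange(.18,.245,.005):
    h=s[(s[:,2]>a)&(s[:,2]<a+.005)]
    if len(h)>3: print('h %.3f'%a,len(h),np.percentile(h,[3,50,97],axis=0).round(4).tolist())
hsv=cv2.cvtColor(im,cv2.COLOR_RGB2HSV)
b=(hsv[...,0]>100)&(hsv[...,0]<125)&(hsv[...,1]>150)&(W[...,2]>.152)&(W[...,2]<.17)
print(cv2.minEnclosingCircle(W[b][:,:2].astype(np.float32)))
im,W=cloud('s1')
s=W.reshape(-1,3); s=s[(s[:,0]>.50)&(s[:,0]<.56)&(s[:,1]>.16)&(s[:,1]<.24)]
for a in np.arange(.18,.245,.005):
    h=s[(s[:,2]>a)&(s[:,2]<a+.005)]
    if len(h)>3: print('s %.3f'%a,len(h),np.percentile(h,[3,50,97],axis=0).round(4).tolist())
crop=im[150:350,300:500]; cv2.imwrite('pics/c.png',cv2.resize(crop,(800,600))[...,::-1])
```

```text
lip 1444 [[0.5231 0.2338 0.1338]
 [0.5251 0.2881 0.1353]
 [0.5275 0.3346 0.1368]] [-0.0146  0.5293]
[[0.5232 0.2334 0.1338]
 [0.5252 0.2839 0.1353]
 [0.5275 0.3284 0.1368]]
h 0.190 14 [[0.5231, 0.2334, 0.1901], [0.5239, 0.2337, 0.1924], [0.5246, 0.2339, 0.1948]]
h 0.195 173 [[0.5237, 0.1998, 0.197], [0.5352, 0.2222, 0.1987], [0.5358, 0.2337, 0.1999]]
h 0.200 63 [[0.523, 0.2155, 0.2001], [0.5326, 0.2334, 0.2011], [0.5349, 0.2339, 0.2045]]
h 0.205 36 [[0.5232, 0.2333, 0.2056], [0.5249, 0.2336, 0.2078], [0.5338, 0.234, 0.2095]]
h 0.210 58 [[0.523, 0.2331, 0.2101], [0.5287, 0.2337, 0.2135], [0.5337, 0.234, 0.2149]]
h 0.215 261 [[0.523, 0.22, 0.2152], [0.5279, 0.2318, 0.217], [0.5338, 0.234, 0.2195]]
h 0.220 83 [[0.5248, 0.2331, 0.2204], [0.5283, 0.2336, 0.2224], [0.532, 0.234, 0.2248]]
h 0.225 160 [[0.5211, 0.2117, 0.2252], [0.5291, 0.2334, 0.2281], [0.5383, 0.2341, 0.2298]]
h 0.230 232 [[0.5212, 0.2114, 0.2302], [0.5302, 0.2125, 0.2323], [0.539, 0.234, 0.2346]]
h 0.235 264 [[0.5214, 0.2115, 0.2351], [0.5301, 0.2125, 0.2376], [0.5386, 0.234, 0.2399]]
h 0.240 301 [[0.5216, 0.2116, 0.2402]
[... 308 characters left out ...]
[0.5326, 0.1701, 0.2053], [0.5343, 0.2036, 0.2076], [0.5363, 0.231, 0.2099]]
s 0.210 66 [[0.5295, 0.1696, 0.2101], [0.5344, 0.2026, 0.213], [0.5361, 0.2317, 0.2149]]
s 0.215 67 [[0.5313, 0.1689, 0.2151], [0.534, 0.189, 0.2172], [0.5367, 0.2295, 0.2197]]
s 0.220 49 [[0.531, 0.1688, 0.2202], [0.5333, 0.2027, 0.2233], [0.5396, 0.2318, 0.2249]]
s 0.225 43 [[0.5308, 0.1711, 0.2251], [0.5332, 0.1902, 0.2277], [0.5403, 0.2292, 0.2298]]
s 0.230 64 [[0.5301, 0.1688, 0.2301], [0.5336, 0.1925, 0.2322], [0.5455, 0.2305, 0.2347]]
s 0.235 60 [[0.5314, 0.1699, 0.2352], [0.5345, 0.1974, 0.2372], [0.5468, 0.2297, 0.2398]]
s 0.240 48 [[0.5304, 0.1691, 0.2403], [0.5352, 0.1911, 0.242], [0.547, 0.2302, 0.2447]]
```

Emit:
{"op": "apply_moves", "data": {"steps": [[[0,-0.003,0.02],[0,0,0],0],[[0,-0.003,0.04],[0,0,0],0],[[0,-0.003,0.05],[0,0,0],0],[[0,-0.002,0.05],[0,0,0],0],[[0,-0.002,0.04],[0,0,-0.001],0],[[0,0,0.03],[0,0,0],0],[[0,0,0.01],[0,0,0],0],[[0,0,0],[0,0,0],0]]}}

```text
clock: 6.25
eef_pos: [0.5261, 0.2017, 0.1913]
tool_rot: [0.702, 0.712, -0.001, -0.0]
ft_force: [-0.5, 0.7, -1.2]
grip_width: 0.0074
grasp_force: 58.4
```

Run:
```python
from h import *
st(); snap('wrist','w2')
im,W=cloud('w2')
l=W[:260,295:345].reshape(-1,3); l=l[(l[:,2]>.131)&(l[:,2]<.139)]
print('lip',len(l),np.percentile(l,[2,50,98],axis=0),np.polyfit(l[:,1],l[:,0],1))
s=W[195:330,290:360].reshape(-1,3)
for a in np.arange(.135,.185,.005):
    h=s[(s[:,2]>a)&(s[:,2]<a+.005)&(s[:,1]<.238)]
    if len(h)>3: print('h %.3f'%a,len(h),np.percentile(h,[3,50,97],axis=0).round(4).tolist())
cv2.imwrite('pics/w2c.png',cv2.resize(im[120:330,220:430],(600,600),interpolation=0)[...,::-1])
```

```text
t 6.25 p [0.5261 0.2017 0.1913] yaw_y 0.7775094318323339 toolz [-0.0017 -0.0006 -1.    ] F [-0.5404  0.6589 -1.1869] T [-0.0284  0.0381 -0.0355] w 0.0074141052171162024 58.446298241615295 q [0.366  0.3963 0.0735 1.2498 0.     1.9232]
lip 2201 [[0.523  0.227  0.1339]
 [0.5252 0.2817 0.1353]
 [0.5275 0.3243 0.1367]] [-0.0121  0.5286]
h 0.135 158 [[0.5239, 0.2246, 0.135], [0.5259, 0.2314, 0.1355], [0.5278, 0.2375, 0.1364]]
h 0.140 13 [[0.5197, 0.2337, 0.1402], [0.5203, 0.2339, 0.1424], [0.5212, 0.234, 0.1448]]
h 0.145 125 [[0.5204, 0.1994, 0.1467], [0.5321, 0.2232, 0.1491], [0.5325, 0.2341, 0.1499]]
h 0.150 106 [[0.5197, 0.206, 0.15], [0.5312, 0.2305, 0.1508], [0.5321, 0.2342, 0.1543]]
h 0.155 38 [[0.5198, 0.2334, 0.1552], [0.5216, 0.2339, 0.1574], [0.5305, 0.2342, 0.1598]]
h 0.160 44 [[0.5199, 0.2335, 0.1602], [0.526, 0.2339, 0.1631], [0.5304, 0.2343, 0.1649]]
h 0.165 260 [[0.5197, 0.2203, 0.1654], [0.5242, 0.2322, 0.1677], [0.5305, 0.2342, 0.1695]]
h 0.170 90 [[0.5215, 0.2334, 0.1702], [0.5252, 0.234, 0.1723], [0.5289, 0.2344, 0.1749]]
h 0.175 153 [[0.5166, 0.2119, 0.1756], [0.525, 0.2337, 0.1784], [0.535, 0.2344, 0.18]]
h 0.180 349 [[0.5142, 0.208, 0.1802], [0.5272, 0.2125, 0.1826], [0.5399, 0.2341, 0.1849]]
```

View pics/w2c.png

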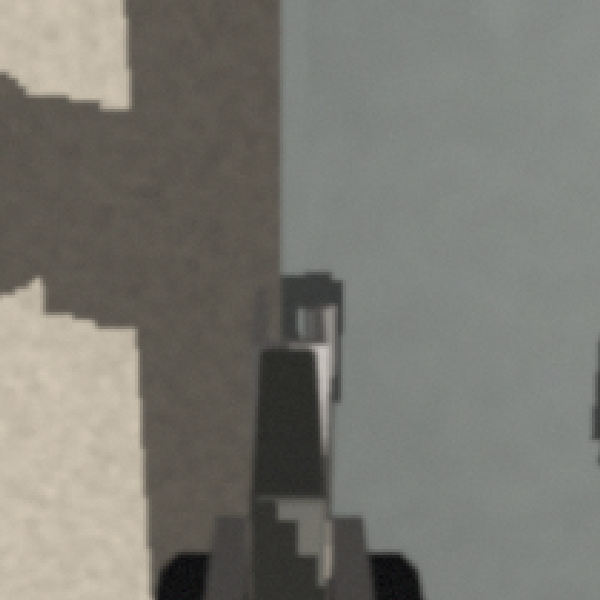

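The crop shows the apron (col ~255) left of the lip's front edge (col ~282) and the tongue (col ~335) right of the lip. Depth gives the channel centre at 0.5252 and the lip at 0.5258, so I shift +0.6 mm and feel down.

Emit:
{"op": "apply_moves", "data": {"steps": [[[0,0.003,0],[0,0,0],0],[[0,0,0.02],[0,0,0],0],[[0,0,0.02],[0,0,0],0],[[0,0,0.02],[0,0,0],0],[[0,0,0.02],[0,0,0],0],[[0,0,0.02],[0,0,0],0],[[0,0,0.01],[0,0,0],0],[[0,0,0],[0,0,0],0]]}}

```text
clock: 6.97
eef_pos: [0.5267, 0.2016, 0.1694]
tool_rot: [0.702, 0.712, -0.001, -0.0]
ft_force: [0.5, -0.0, -0.2]
grip_width: 0.0074
grasp_force: 58.5
```

Run:
```python
from h import *
st()
```

```text
t 6.97 p [0.5267 0.2016 0.1694] yaw_y 0.7757722897252944 toolz [-0.0015 -0.0006 -1.    ] F [ 0.5304 -0.0441 -0.1505] T [ 0.0211 -0.0179  0.0123] w 0.007435006949132313 58.45957696437836 q [ 0.3656  0.4115  0.0377  1.1985 -0.      1.9229]
```

No contact force yet, and the tongue is already below the lip's edge, so I continue down in small steps.

Emit:
{"op": "apply_moves", "data": {"steps": [[[0,0,0.01],[0,0,0],0],[[0,0,0.01],[0,0,0],0],[[0,0,0.005],[0,0,0],0],[[0,0,0.005],[0,0,0],0],[[0,0,0.004],[0,0,0],0],[[0,0,0],[0,0,0],0],[[0,0,0],[0,0,0],0],[[0,0,0],[0,0,0],0]]}}

```text
clock: 7.63
eef_pos: [0.5272, 0.2019, 0.1636]
tool_rot: [0.702, 0.712, 0.0, 0.0]
ft_force: [-0.1, 0.3, -0.9]
grip_width: 0.0071
grasp_force: 58.5
```

Run:
```python
from h import *
st()
```

```text
t 7.63 p [0.5272 0.2019 0.1636] yaw_y 0.7769036992220931 toolz [ 0.0002  0.0001 -1.    ] F [-0.136   0.2676 -0.8584] T [-0.013   0.0064  0.0043] w 0.007065129852957695 58.4592068195343 q [0.3657 0.4155 0.0279 1.183  0.     1.9229]
```

Emit:
{"op": "apply_moves", "data": {"steps": [[[0,0,0.005],[0,0,0],0],[[0,0,0.003],[0,0,0],0],[[0,0,0.003],[0,0,0],0],[[0,0,0.003],[0,0,0],0],[[0,0,0],[0,0,0],0],[[0,0,0],[0,0,0],0],[[0,0,0],[0,0,0],0],[[0,0,0],[0,0,0],0]]}}

```text
clock: 8.3
eef_pos: [0.5272, 0.2019, 0.1617]
tool_rot: [0.702, 0.712, 0.0, 0.0]
ft_force: [-2.1, -1.1, 4.5]
grip_width: 0.0072
grasp_force: 59.4
```

Run:
```python
from h import *
st()
```

```text
t 8.3 p [0.5272 0.2019 0.1617] yaw_y 0.7789153847771428 toolz [ 0.0009  0.0003 -1.    ] F [-2.0688 -1.1335  4.482 ] T [-0.1754  0.4663  0.0385] w 0.0071738820523235295 59.44674074649811 q [ 0.3657  0.4163  0.024   1.1775 -0.      1.9229]
```

Contact came exactly at the expected height (0.1617). Next I press more firmly.

Emit:
{"op": "apply_moves", "data": {"steps": [[[0,0,0.004],[0,0,0],0],[[0,0,0.004],[0,0,0],0],[[0,0,0],[0,0,0],0],[[0,0,0],[0,0,0],0],[[0,0,0],[0,0,0],0],[[0,0,0],[0,0,0],0],[[0,0,0],[0,0,0],0],[[0,0,0],[0,0,0],0]]}}

```text
clock: 8.97
eef_pos: [0.5272, 0.2019, 0.1616]
tool_rot: [0.702, 0.712, 0.001, 0.0]
ft_force: [-4.0, -1.5, 13.2]
grip_width: 0.0072
grasp_force: 60.7
```

Run:
```python
from h import *
st(); im,d,c=snap('wrist','w3'); im,W=cloud('w3')
s=W[180:330,290:360].reshape(-1,3)
for a in np.arange(.125,.19,.005):
    h=s[(s[:,2]>a)&(s[:,2]<a+.005)&(s[:,1]<.238)]
    if len(h)>3: print('h %.3f'%a,len(h),np.percentile(h,[3,50,97],axis=0).round(4).tolist())
cv2.imwrite('pics/w3c.png',cv2.resize(im[120:330,220:430],(600,600),interpolation=0)[...,::-1])
```

```text
t 8.97 p [0.5272 0.2019 0.1616] yaw_y 0.7787833244817419 toolz [ 0.0019  0.0007 -1.    ] F [-4.0053 -1.4643 13.1814] T [-0.3795  1.0739  0.0332] w 0.007207064091675678 60.66077649593353 q [ 0.3657  0.4155  0.0226  1.1758 -0.      1.9229]
h 0.125 35 [[0.5211, 0.2318, 0.1254], [0.5228, 0.2341, 0.1271], [0.5314, 0.2345, 0.1297]]
h 0.130 72 [[0.5209, 0.2338, 0.1303], [0.5254, 0.2344, 0.1343], [0.5316, 0.2379, 0.1349]]
h 0.135 320 [[0.521, 0.2185, 0.1351], [0.5258, 0.2334, 0.1379], [0.5317, 0.2373, 0.1394]]
h 0.140 91 [[0.5225, 0.2335, 0.1401], [0.5262, 0.2341, 0.1428], [0.5301, 0.2346, 0.1449]]
h 0.145 132 [[0.5177, 0.2122, 0.1454], [0.5258, 0.234, 0.1482], [0.5355, 0.2345, 0.1499]]
h 0.150 346 [[0.5156, 0.2083, 0.1502], [0.528, 0.2127, 0.1528], [0.541, 0.2345, 0.1549]]
h 0.155 379 [[0.5156, 0.2083, 0.1552], [0.528, 0.2126, 0.1577], [0.5409, 0.2344, 0.1599]]
h 0.160 387 [[0.5167, 0.2083, 0.1601], [0.5276, 0.2127, 0.1623], [0.54, 0.2344, 0.1648]]
h 0.165 362 [[0.5169, 0.2121, 0.1651], [0.5265, 0.2129, 0.1674], [0.5363, 0.2344, 0.1698]]
h 0.170 165 [[0.522, 0.2287, 0.1701], [0.5262, 0.2341, 0.1724], [0.5301, 0.2347, 0.1749]]
h 0.175 188 [[0.5226, 0.2283, 0.1752], [0.5265, 0.2341, 0.1774], [0.5304, 0.2346, 0.1799]]
h 0.180 627 [[0.5223, 0.2221, 0.1805], [0.5263, 0.2309, 0.1844], [0.5305, 0.2345, 0.185]]
h 0.185 566 [[0.5227, 0.2227, 0.185], [0.5263, 0.2285, 0.1854], [0.5299, 0.234, 0.1863]]
```

View pics/w3c.png

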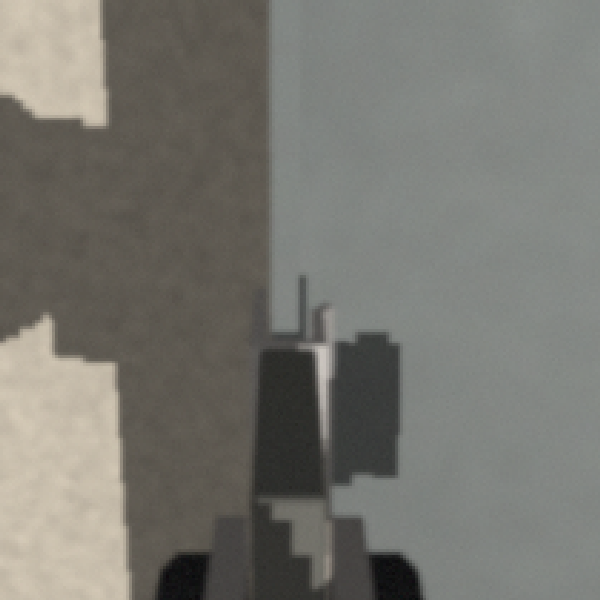

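The crop shows the lip (cols 270–302) inside the channel, with the apron in front at col ~260 and the tongue behind at col ~325. The frame top at 0.185 means it is fully home, and x is constant with height, so it is upright. I add a little push and hold for over three seconds.

Emit:
{"op": "apply_moves", "data": {"steps": [[[0,0,0.003],[0,0,0],0],[[0,0,0.002],[0,0,0],0],[[0,0,0],[0,0,0],0],[[0,0,0],[0,0,0],0],[[0,0,0],[0,0,0],0],[[0,0,0],[0,0,0],0],[[0,0,0],[0,0,0],0],[[0,0,0],[0,0,0],0]]}}

```text
clock: 9.68
eef_pos: [0.5272, 0.2019, 0.1616]
tool_rot: [0.702, 0.712, 0.001, 0.001]
ft_force: [-6.3, -2.4, 17.6]
grip_width: 0.0075
grasp_force: 61.2
```

Emit:
{"op": "apply_moves", "data": {"steps": [[[0,0,0],[0,0,0],0],[[0,0,0],[0,0,0],0],[[0,0,0],[0,0,0],0],[[0,0,0],[0,0,0],0],[[0,0,0],[0,0,0],0],[[0,0,0],[0,0,0],0],[[0,0,0],[0,0,0],0],[[0,0,0],[0,0,0],0]]}}

```text
clock: 10.35
eef_pos: [0.5273, 0.2019, 0.1616]
tool_rot: [0.702, 0.712, 0.001, 0.001]
ft_force: [-6.7, -2.8, 18.2]
grip_width: 0.0073
grasp_force: 61.2
```

Emit:
{"op": "apply_moves", "data": {"steps": [[[0,0,0],[0,0,0],0],[[0,0,0],[0,0,0],0],[[0,0,0],[0,0,0],0],[[0,0,0],[0,0,0],0],[[0,0,0],[0,0,0],0],[[0,0,0],[0,0,0],0],[[0,0,0],[0,0,0],0],[[0,0,0],[0,0,0],0]]}}

```text
clock: 11.02
eef_pos: [0.5272, 0.2019, 0.1616]
tool_rot: [0.702, 0.712, 0.001, 0.001]
ft_force: [-6.4, -3.0, 17.2]
grip_width: 0.0075
grasp_force: 61.2
```

Emit:
{"op": "apply_moves", "data": {"steps": [[[0,0,0],[0,0,0],0],[[0,0,0],[0,0,0],0],[[0,0,0],[0,0,0],0],[[0,0,0],[0,0,0],0],[[0,0,0],[0,0,0],0],[[0,0,0],[0,0,0],0],[[0,0,0],[0,0,0],0],[[0,0,0],[0,0,0],0]]}}

```text
clock: 11.68
eef_pos: [0.5272, 0.2019, 0.1616]
tool_rot: [0.702, 0.712, 0.001, 0.001]
ft_force: [-6.6, -3.6, 17.3]
grip_width: 0.0074
grasp_force: 61.2
```

Emit:
{"op": "apply_moves", "data": {"steps": [[[0,0,0],[0,0,0],0],[[0,0,0],[0,0,0],0],[[0,0,0],[0,0,0],0],[[0,0,0],[0,0,0],0],[[0,0,0],[0,0,0],0],[[0,0,0],[0,0,0],0],[[0,0,0],[0,0,0],0],[[0,0,0],[0,0,0],0]]}}

```text
clock: 12.35
eef_pos: [0.5273, 0.2019, 0.1616]
tool_rot: [0.702, 0.712, 0.001, 0.001]
ft_force: [-6.3, -2.4, 16.3]
grip_width: 0.0073
grasp_force: 61.2
```

Emit:
{"op": "apply_moves", "data": {"steps": [[[0,0,0],[0,0,0],0],[[0,0,0],[0,0,0],0],[[0,0,0],[0,0,0],0],[[0,0,0],[0,0,0],0],[[0,0,0],[0,0,0],0],[[0,0,0],[0,0,0],0],[[0,0,0],[0,0,0],0],[[0,0,0],[0,0,0],0]]}}

```text
clock: 13.02
eef_pos: [0.5273, 0.2019, 0.1616]
tool_rot: [0.702, 0.712, 0.001, 0.001]
ft_force: [-6.4, -2.1, 18.4]
grip_width: 0.0073
grasp_force: 61.2
```

Run:
```python
from h import *
o,R=st()
if 10<o['ft_force'][2]<40: print(bot.job_done())
```

```text
t 13.02 p [0.5273 0.2019 0.1616] yaw_y 0.7781073060032219 toolz [ 0.0027  0.001  -1.    ] F [-6.3782 -2.0971 18.4031] T [-0.5565  1.4227  0.0488] w 0.007330895198901322 61.23501777648926 q [0.3657 0.415  0.0217 1.1746 0.     1.9229]
the job is handed in; nothing more can be done
None
```

The label holder is hooked fully home and upright over the shelf lip in front of the hoops; I pressed it with about 17 N for over three seconds and handed the job in at 13 s, still pressing (the verdict was not shown to me).

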